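# Post the slicer blade into its blade box and shut the lid

### The arm

A 6-joint arm with a two-finger parallel gripper is mounted at the origin on a cart in front of the work surface, level with it; the furniture and walls round the work are solid. World frame = base frame: x ahead of the robot, y to its left, z up, the work surface at z = 0. Lengths are in m, angles in rad, forces in N, time in s.
With the tool pointing down it reaches from about 0.3 to 1 m from the base axis. Payload 5.1 kg.
Tool frame: the origin (TCP) lies on the centre line of the jaws, within the pads' length; the fingertips stand 22 mm ahead of it and the grasp point (between the pads) lies 3 mm ahead of it; z points along the fingers, y is the line along which they close (so a half turn about z gives the same grasp; the last joint's range is limited). The gripper opens to 95 mm and grips with 3 to 60 N. Pads are 20 mm wide; open, the fingers measure 119 mm over their backs; the gripper's body (75 mm by 180 mm) begins 59 mm behind the grasp point.
Start: joints at [-1.261, 0.124, 1.65, -0, 1.367, -0.083], TCP at [0.249, -0.6, 0.237] pointing down, gripper open.
Joint ranges: [-2.61, 2.61], [-1.02, 2.33], [0.03, 2.71], [-1.35, 4.49], [0.32, 2.68], [-2.91, 2.91]. Speed limits (rad/s): [2.57, 2.57, 3.14, 3.14, 3.14, 3.14].

### API

Orientations are given as a unit quaternion [x, y, z, w].
In Python, from bench import * gives the robot as it stands. The module is installed in compiled form; this text tells all that it offers.
- The arm moves only by the tool send_rows, never from a script. Its argument "moves" is a list that holds one entry, the list of rows, each a list of 4 numbers: the shift along the tool's x, y, z scaled (see below), then the turn about the tool's z scaled (see below). In form: [[[dx, dy, dz, yaw], ...]]. A call has 1 to 20 rows; each row shifts and turns the commanded pose from where the row before left it, along the tool's axes as they then stand; what a row does not reach is not made up. The controller multiplies each number of a shift by 0.025 m and each number of a turn by pi rad. A row lasts 1/8 s, in which the tool goes at most 62.5 mm and 10.7 degrees, less where a joint would pass 70% of its speed; a pose out of reach is approached as far as the arm can. A call with a number of a shift or a turn outside -1 to 1 is refused whole. A call with a gripper value outside its range is refused whole. "claw" is the opening, from 0 (shut) to 1 (fully open), set as the call begins (left out, the last holds). The fingers move at their own pace and stop on an object; "force" is the grip in N (left out, the last holds). Time passes only in rows, so rows that do not move let the fingers close. It gives the time, the measured TCP pose, the force, the opening and the grip force at its end, in the units of the state.
- get_obs(): the state, without advancing time (a new reading comes with each control period).
- grab_frame(name): name is "scene" or "top" or "wrist"; returns a dict with "frame" (384x512x3 uint8, blue, green, red), "K" (3x3 intrinsics, pixels), "rvec" (rotation vector, rad) and "tvec" (3), from world to camera coordinates, as OpenCV has them. Camera axes: x right, y down, z forward; pixel columns grow to the right and rows downward; lengths in m; the calibration is good to about 2 mm. A picture is of the moment at which its call begins. There is no depth.
- job_done(): hands the job in; it is judged then, once.
Trained networks look in a picture, given as the dict that the camera call returned (one of the last four; its "shot" number tells which), for a name from the list of things; names that differ only in an ending like _2 or _b are one class to them, and where a whole thing is asked for, a point or a joint stands for the part that bears it (a point fixed in the world has none). Each returns a list of dicts, best first, with "p" (0 to 1); they miss things now and then, are a little off and sometimes report something else, mostly with a low value. They report only what shows in the picture. A call takes as long as a camera call. They do not tell look-alikes from the thing itself.
- look_for(picture, query): "location" ([column, row] in pixels, amid what is visible of it).
- tip_of(picture, query): "location" ([column, row] in pixels: a listed point, or the origin of a listed thing).
The state is a dict: "time_s": time; "joint_positions": joint angles; "qd": joint speeds; "joint_efforts": joint torques, N m; "tcp_pos": TCP position; "orientation": TCP orientation; "ft_force": force on the tool from outside, world axes, zero at the start; "moment": the same for the moment, N m; "grip_width": finger opening in m; "finger_force": force on a finger pad.
Only numpy, scipy, OpenCV 4.12 (cv2) and the standard library are available. Lean on these libraries where they do the work, as an engineer would, in place of code of your own. Each camera call takes 0.05 s, during which the arm holds its last target. There are 200 camera calls.

### The job

The slicer's blade plate with the orange grip has dried: lift it out of the drying rack and post it upright through the empty slot of the white blade box, feeling for the slot because the slotted holder sits loose inside the box, and press it past its spring clip until the shoulders of the grip sit right down on the holder; then let go of it and close the clear lid completely. The plastic is thin, so work gently and never push the blade or your fingers against the box with 30 N or more. Leave the drying rack's scraper, the spice jar, the lime and the onion where they are.

Things in the scene. Friction and masses are not known exactly. Their poses are not given: they have to be found in the camera images.
- blade_insert: Loose slicer blade, 80 g, upright: white plate 84 mm wide (x), 5 mm thick (y), 75 mm tall, lower edge half-round, slanting steel blade; same front and back. A 16 x 14 mm hole 18 to 32 mm above the lower edge takes the spring clip. Origin: middle of the lower edge, z up. Stands in a gap of the drying rack, may lean a few degrees across its thickness. Orange grip on top: see grip.
- grip (a point): Centre of the blade's orange grip, 90 mm above its lower edge. The grip is 50 mm (x) by 14 mm (y, pinch it here) by 30 mm tall, 75 to 105 mm above the lower edge; its underside overhangs the plate and forms the shoulders, so fingertips must stay above that to let it go home. Axes as the blade's.
- caddy: White open blade box, fixed, 118 mm (x) by 142 mm (y), 91 mm tall; origin under its centre, z up, x points away from the robot to the lid's hinge. Inside, a grey slotted holder, flat top 95 mm above the origin. The holder is loose: anywhere up to 9 mm either way along y, not measured; slides if pushed along y with 6 N; on soft feet, sinks 1 mm per 6 N. Stored blades: green grip 42 mm, blue 84 mm to -y of the slot.
- slot_mid (a point): Mouth centre of the only empty slot if the holder were in mid-play: box x 0, y +40 mm, z 95 mm (holder's top). The real slot is up to 9 mm from it along y. Slot: 92 mm long (x), 6.6 mm wide (y), 8.4 mm wide from 12 mm down, square edges: 0.8 mm spare on each face of the blade. Home: grip's shoulders rest on the holder's top and the blade's lower edge is 75 mm below it. Axes as the box's.
- clip_mid (a point): Spring clip if the holder were in mid-play, 50 mm below the mouth: a bent steel leaf in the slot's +y face. It meets the blade's lower edge after 45 to 50 mm of travel. Pressing past it takes about 5 to 15 N; then it drags on the plate until it snaps into the plate's hole at home. It moves with the holder.
- caddy_lid (a joint): Hinge of the clear domed lid, rad: 0 closed on the box, grows as it opens up and away from the robot; starts at 1.6 to 1.85. Stiff hinge (0.13 N m): the lid stays at the angle where it is left; 1 to 2 N at its free edge moves it. When closed it clears the stored grips.
- lid_hinge (a point): Middle of the lid's hinge axis, which runs along the box's y: box x +61 mm, z 94 mm.
- lid_top (a point): Point on the outer face of the lid's top panel, mid-width, 105 mm from the hinge towards the free edge, 42 mm out from the hinge. Closed: on top, 136 mm above the worktop; open: on the side away from the robot. Its z is the panel's outward normal, -x points to the free edge. Lid 122 mm long, 146 mm wide, 42 mm deep, walls 3 mm, a small tab on the free edge.
- drying_rack: Wire drying rack, fixed: white drip tray 116 mm (x) by 136 mm (y), 12 mm tall, inner floor 3 mm up, nine steel wire hoops 54 mm tall, 14.5 mm apart along y (9.5 mm clear gaps). Origin under its centre.
- scraper: Dough scraper standing in another gap of the drying rack, about 72 mm from the blade: steel plate 90 x 4 x 66 mm with a black bar handle 16 mm thick on top, 84 mm tall in all. Origin: middle of its lower edge. Must stay.
- spice_jar_1: Spice jar with black cap, 41 mm across, 105 mm tall, origin under its centre. Must stay.
- lime_1: Green lime, about 50 mm, origin at its underside. Must stay.
- onion_1: Brown onion, about 78 mm across and 85 mm tall, origin at its underside. Must stay.
There are look-alikes about, which are no part of the job. What is shaped like the blade_insert but red or yellow is not meant.

How it is judged:
By the outcome, as a careful person would: the job done as asked, in the order asked, and still so for the second after the job is handed in, with the robot touching nothing.
It also fails if it takes over 72 s, if anything falls off the work surface, if the arm or the gripper's body presses on something with over 40 N, if the wrist force passes 120 N, or if a joint passes its speed limit or range.

## Working session

There is one attempt and no reset: what is moved stays moved. The work goes in short steps, Python scripts to look and compute and a tool call to move; the robot and the scene stay as the last step left them, time stands still between calls to the robot, and variables do not carry over. Pictures are saved under pics/ and viewed, at most 10 in all, crops included, and the job is handed in when it is done.

Besides the shell and the picture viewer there is one more tool, called after "Emit:" in YAML: its name, and indented under it one key for each argument. send_rows: Moves the arm, as the interface text tells. Its arguments: {"type":"object","properties":{"moves":{"type":"array","items":{"type":"array","items":{"type":"array","items":{"type":"number","minimum":-1,"maximum":1}}}},"claw":{"type":"number"},"force":{"type":"number"}},"required":["moves"]}

```bash
mkdir -p pics
cat > h.py <<'E'
from bench import *
import numpy as np, cv2
from scipy.spatial.transform import Rotation as R
def ray(f,px):
    Rm=cv2.Rodrigues(np.array(f["rvec"],float))[0]; t=np.array(f["tvec"],float).ravel()
    d=Rm.T@np.linalg.inv(np.array(f["K"]))@np.array([px[0],px[1],1.]); return -Rm.T@t, d/np.linalg.norm(d)
def atz(f,px,z):
    c,d=ray(f,px); return c+d*(z-c[2])/d[2]
def tri(rs):
    A=0;b=0
    for c,d in rs:
        P=np.eye(3)-np.outer(d,d); A=A+P; b=b+P@c
    return np.linalg.solve(A,b)
def proj(f,p):
    return cv2.projectPoints(np.array(p,float).reshape(-1,1,3),np.array(f["rvec"],float),np.array(f["tvec"],float),np.array(f["K"],float),None)[0].reshape(-1,2)
E
python3 - <<'E'
from h import *
np.set_printoptions(precision=4,suppress=True)
o=get_obs(); print({k:np.round(v,3) for k,v in o.items()})
for n in ["scene","top"]:
    f=grab_frame(n); cv2.imwrite(f"pics/{n}0.png",f["frame"])
    print(n,ray(f,(256,192)))
    for q in ["blade_insert","grip","caddy","slot_mid","lid_hinge","lid_top","drying_rack","scraper","spice_jar_1","lime_1","onion_1"]:
        print(q,[(np.round(r["location"],1),round(r["p"],2)) for r in tip_of(f,q)][:4])
E
```

```text
{'time_s': np.float64(0.0), 'joint_positions': array([-1.261,  0.125,  1.652, -0.   ,  1.368, -0.083]), 'qd': array([ 0.001,  0.   , -0.   , -0.   ,  0.001, -0.   ]), 'joint_efforts': array([ -0.001, -41.76 , -35.993,   0.077,   0.049,  -0.   ]), 'tcp_pos': array([ 0.249, -0.6  ,  0.235]), 'orientation': array([ 0.981,  0.195, -0.   , -0.001]), 'ft_force': array([-0.253, -0.066, -0.256]), 'moment': array([-0.017,  0.032, -0.012]), 'finger_force': np.float64(0.0), 'grip_width': np.float64(0.095)}
scene (array([-0.2311,  0.6119,  0.768 ]), array([ 0.6283, -0.5647, -0.5351]))
blade_insert [(array([228. , 261.7]), 0.97), (array([314.9, 207.9]), 0.87), (array([211.4, 213. ]), 0.56)]
grip [(array([209.6, 188. ]), 0.88), (array([315.2, 180.2]), 0.64), (array([224.1, 240.8]), 0.56)]
caddy [(array([260.6, 230.8]), 0.98), (array([249.8, 202.4]), 0.4)]
slot_mid [(array([312.6, 206.3]), 0.7), (array([251.5, 211.3]), 0.57)]
lid_hinge [(array([247.2, 202.8]), 0.6)]
lid_top [(array([250.1, 211.9]), 0.68), (array([235.5, 162.1]), 0.56)]
drying_rack [(array([318.9, 201.4]), 0.59)]
scraper []
spice_jar_1 [(array([199.2, 289.1]), 0.65)]
lime_1 [(array([176.4, 237. ]), 0.53)]
onion_1 [(array([154.5, 258. ]), 0.69)]
top (array([ 0.3872, -0.0638,  1.2088]), array([ 0.1311, -0.0142, -0.9913]))
blade_insert [(array([190.4, 224.6]), 0.7), (array([322.2, 216.1]), 0.68), (array([232.4, 146.9]), 0.66)]
grip [(array([232.6, 138.8]), 0.71), (array([183.6, 226.9]), 0.7), (array([331.7, 215.3]), 0.46)]
caddy [(array([248.5, 214.2]), 0.83)]
slot_mid [(array([231.7, 212. ]), 0.71)]
lid_hinge [(array([247.6, 185.3]), 0.69)]
lid_top [(array([245. , 159.1]), 0.59)]
drying_rack [(array([336.9, 214.6]), 0.67), (array([330.6, 211.7]), 0.35)]
scraper [(array([348.8, 212.6]), 0.88)]
spice_jar_1 [(array([149.9, 233.7]), 0.53)]
lime_1 [(array([177.8, 155.9]), 0.55)]
onion_1 []
```

Run:
```python
import cv2
s=cv2.imread("pics/scene0.png");t=cv2.imread("pics/top0.png")
cv2.imwrite("pics/s1.png",cv2.resize(s[130:330,120:387],(800,600),interpolation=cv2.INTER_CUBIC))
cv2.imwrite("pics/t1.png",cv2.resize(t[110:270,140:400],(800,492),interpolation=cv2.INTER_CUBIC))
```

```text
(no output)
```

View pics/s1.png

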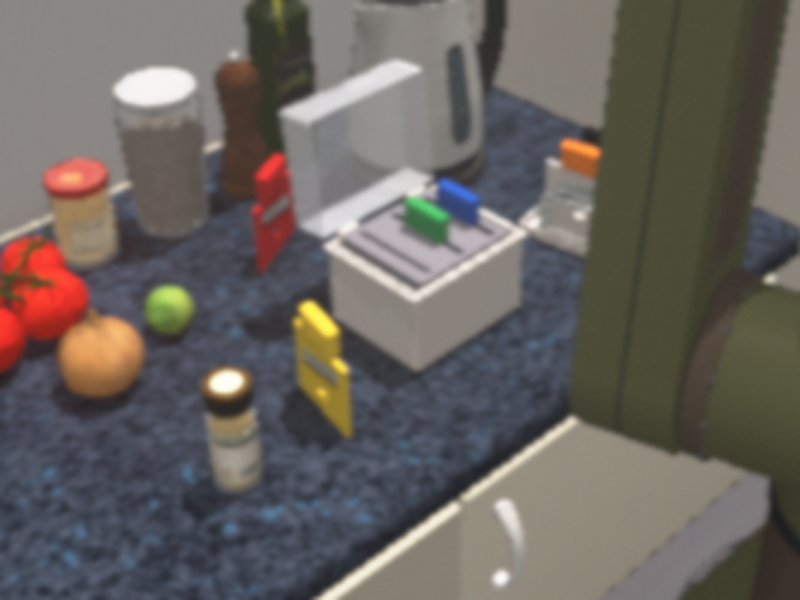

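View pics/t1.png

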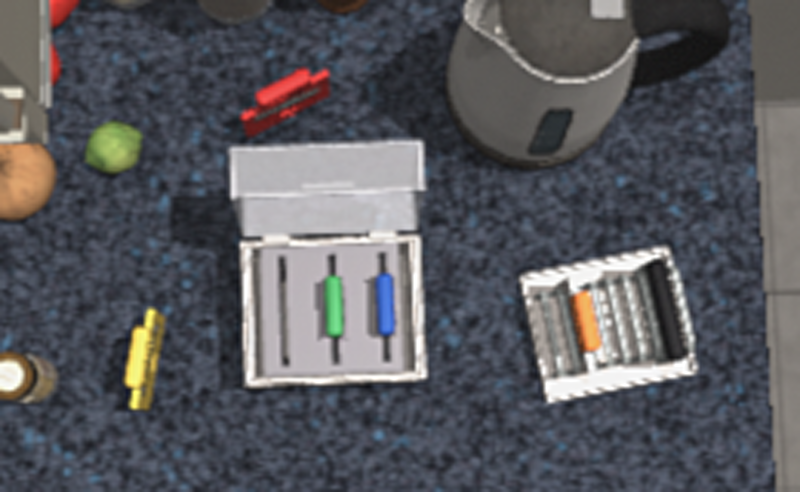

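The scene view shows the orange blade in the rack, right of the box. The top crop puts the orange grip at about (585,320), the empty slot at (284,310), the green grip at (333,307), the blue grip at (385,303) and the black scraper at (667,310). The yellow and red blades are decoys. Next I'll measure these by colour.

Run:
```python
from h import *
np.set_printoptions(precision=4,suppress=True)
f=grab_frame("top"); im=cv2.resize(f["frame"],None,fx=1,fy=1); hsv=cv2.cvtColor(im,cv2.COLOR_BGR2HSV)
def seg(lo,hi,z,roi):
    m=cv2.inRange(hsv,lo,hi); k=np.zeros_like(m); x0,y0,x1,y1=roi; k[y0:y1,x0:x1]=m[y0:y1,x0:x1]
    p=np.argwhere(k)[:,::-1].astype(float); w=np.array([atz(f,q,z) for q in p])[:,:2]
    r=cv2.minAreaRect((w*1000).astype(np.float32)); print(len(p),p.mean(0),w.mean(0),r)
    c,u,vt=cv2.PCACompute2((w).astype(np.float32),mean=None); print(" axis ang deg",np.degrees(np.arctan2(u[0,1],u[0,0])))
seg((5,140,120),(20,255,255),.105,(310,190,350,240))
seg((50,100,60),(75,255,255),.122,(230,180,260,230))
seg((105,120,80),(128,255,255),.122,(255,180,280,230))
# box rim corners from crop (z .091)
for c in [(243,240),(425,237),(247,385),(427,378)]:
    print("rim",atz(f,(140+c[0]/3.077,110+c[1]/3.077),.091))
for c in [(283,258),(286,365)]:
    print("slot",atz(f,(140+c[0]/3.077,110+c[1]/3.077),.095))
for c in [(522,275),(667,248),(550,400),(693,374)]:
    print("rack",atz(f,(140+c[0]/3.077,110+c[1]/3.077),.012))
print("scr",atz(f,(140+655/3.077,110+265/3.077),.087),atz(f,(140+680/3.077,110+355/3.077),.087))
o=get_obs(); 
f=grab_frame("wrist"); c,d=ray(f,(256,192)); Rt=R.from_quat(o["orientation"]); print("wrist in tool",Rt.inv().apply(c-o["tcp_pos"]),Rt.inv().apply(d),f["K"][0]); print(Rt.as_matrix())
```

```text
102 [329.8725 214.2353] [ 0.4737 -0.2665] ((473.8694763183594, -265.9665832519531), (46.20222854614258, 14.924875259399414), 10.851407051086426)
 axis ang deg 10.226178
94 [247.9894 209.2979] [ 0.4875 -0.0587] ((487.0679016113281, -58.77250289916992), (10.02904987335205, 47.70320129394531), 89.31403350830078)
 axis ang deg 0.63137376
101 [264.7129 208.3168] [ 0.4894 -0.1006] ((489.01739501953125, -100.09916687011719), (12.539575576782227, 47.750274658203125), 89.03461456298828)
 axis ang deg 2.0606833
rim [0.5467 0.0158 0.091 ]
rim [ 0.5472 -0.1374  0.091 ]
rim [0.4252 0.013  0.091 ]
rim [ 0.4289 -0.1365  0.091 ]
slot [ 0.5305 -0.0179  0.095 ]
slot [ 0.4411 -0.0197  0.095 ]
rack [ 0.5229 -0.2291  0.012 ]
rack [ 0.5456 -0.3608  0.012 ]
rack [ 0.4108 -0.2505  0.012 ]
rack [ 0.4321 -0.3788  0.012 ]
scr [ 0.5213 -0.3314  0.087 ] [ 0.4452 -0.349   0.087 ]
wrist in tool [ 0.0792  0.0009 -0.148 ] [-0.2862  0.0039  0.9582] [305.695    0.     254.6414]
[[ 0.9238  0.3828 -0.    ]
 [ 0.3828 -0.9238  0.    ]
 [-0.     -0.     -1.    ]]
```

Emit:
send_rows:
  moves:
    - [[0,0,0,0.0333],[0,0,0,0.0333],[0.94,-0.957,0.1,0],[0.94,-0.957,0.1,0],[0.94,-0.957,0.1,0],[0.94,-0.957,0.1,0],[0.94,-0.957,0.1,0],[0.94,-0.957,0.1,0],[0.94,-0.957,0.1,0],[0.94,-0.957,0.1,0],[0.94,-0.957,0.1,0],[0.94,-0.957,0.1,0],[0.94,-0.957,0.1,0],[0.94,-0.957,0.1,0],[0,0,0,0]]
  claw: 0.5
  force: 25

```text
time_s: 3.18
tcp_pos: [0.4743, -0.2653, 0.2065]
orientation: [0.996, 0.093, -0.0, -0.0]
ft_force: [-0.3, -0.1, 0.2]
grip_width: 0.0477
finger_force: 0.0
```

```bash
cat >> h.py <<'E'
def segw(f,lo,hi,z,amin=20):
    m=cv2.inRange(cv2.cvtColor(f["frame"],cv2.COLOR_BGR2HSV),lo,hi); n,l,s,c=cv2.connectedComponentsWithStats(m)
    i=1+np.argmax(s[1:,4]); p=np.argwhere(l==i)[:,::-1].astype(float)
    w=np.array([atz(f,q,z) for q in p])[:,:2]; r=cv2.minAreaRect((w*1000).astype(np.float32))
    return p,w,r
E
python3 - <<'E'
from h import *
np.set_printoptions(precision=4,suppress=True)
o=get_obs(); print(o["tcp_pos"],R.from_quat(o["orientation"]).as_matrix()[:,0],o["grip_width"])
f=grab_frame("wrist"); cv2.imwrite("pics/w1.png",f["frame"])
p,w,r=segw(f,(5,140,100),(20,255,255),.108); print(len(p),p.mean(0),p.min(0),p.max(0),r)
for q in ["grip","blade_insert","drying_rack","scraper"]: print(q,[(np.round(r["location"],1),round(r["p"],2)) for r in tip_of(f,q)][:3])
E
```

```text
[ 0.4743 -0.2653  0.2065] [ 0.9826  0.1856 -0.0002] 0.047713371733827704
914 [257.6554 195.4158] [250. 165.] [266. 224.] ((477.6011962890625, -268.3271484375), (52.14593505859375, 13.480084419250488), 10.479408264160156)
grip [(array([259.8, 194.8]), 0.77)]
blade_insert [(array([257.1, 169.9]), 0.94)]
drying_rack []
scraper [(array([322.7, 171.8]), 0.79)]
```

View pics/w1.png

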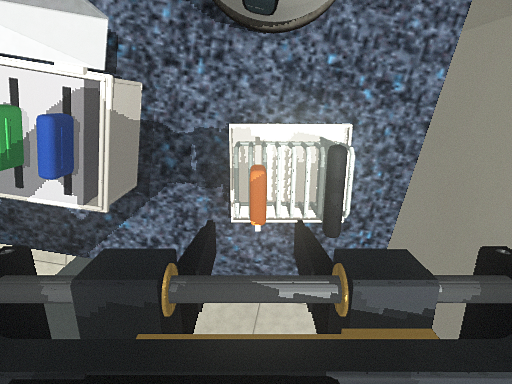

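The orange grip is at (258,195), centred between the fingers. The scraper is at (337,190) and well clear. Next I'll descend and grip.

Emit:
send_rows:
  moves:
    - [[0.11,0.14,0.8,0],[0,0,0.8,0],[0,0,0.8,0],[0,0,0.8,0],[0,0,0.5,0],[0,0,0.36,0],[0,0,0,0]]

```text
time_s: 4.3
tcp_pos: [0.4768, -0.2695, 0.1045]
orientation: [0.996, 0.092, -0.0, -0.0]
ft_force: [0.1, 0.2, -0.5]
grip_width: 0.0474
finger_force: 0.0
```

Emit:
send_rows:
  moves:
    - [[0,0,0,0],[0,0,0,0],[0,0,0,0],[0,0,0,0],[0,0,0,0]]
  claw: 0
  force: 20

```text
time_s: 4.92
tcp_pos: [0.4771, -0.2697, 0.1054]
orientation: [0.996, 0.092, 0.0, 0.0]
ft_force: [-0.2, -0.1, 1.1]
grip_width: 0.0139
finger_force: 20.0
```

Emit:
send_rows:
  moves:
    - [[0,0,-0.2,0],[0,0,-0.4,0],[0,0,-0.6,0],[0,0,-0.8,0],[0,0,-0.9,0],[0,0,-0.9,0],[0,0,-0.9,0],[0,0,-0.8,0],[0,0,-0.5,0],[0,0,0,0]]
  force: 40

```text
time_s: 6.18
tcp_pos: [0.4774, -0.27, 0.2566]
orientation: [0.996, 0.092, 0.001, 0.001]
ft_force: [-0.4, -0.0, -2.1]
grip_width: 0.0138
finger_force: 40.0
```

Run:
```python
from h import *
np.set_printoptions(precision=4,suppress=True)
o=get_obs(); print(o["tcp_pos"],R.from_quat(o["orientation"]).as_matrix()[:,0],o["ft_force"],o["grip_width"])
f=grab_frame("wrist"); cv2.imwrite("pics/w2.png",f["frame"])
g=grab_frame("top"); cv2.imwrite("pics/t2.png",g["frame"])
a=cv2.resize(g["frame"][165:245,205:290],(638,600),interpolation=cv2.INTER_CUBIC)
cv2.imwrite("pics/t2c.png",a)
for q in ["grip","blade_insert","caddy","slot_mid","lid_hinge"]: print(q,[(np.round(r["location"],1),round(r["p"],2)) for r in tip_of(f,q)][:3])
```

```text
[ 0.4774 -0.27    0.2566] [0.9832 0.1826 0.0016] [-0.4437 -0.0015 -2.1151] 0.013787531668768059
grip [(array([258.3, 248.6]), 0.59)]
blade_insert [(array([254.9, 201.2]), 0.76)]
caddy [(array([ 97.4, 126.4]), 0.81)]
slot_mid [(array([  9.9, 125.2]), 0.89), (array([255.6, 200.8]), 0.39)]
lid_hinge [(array([46.4, 69.6]), 0.66)]
```

View pics/w2.png

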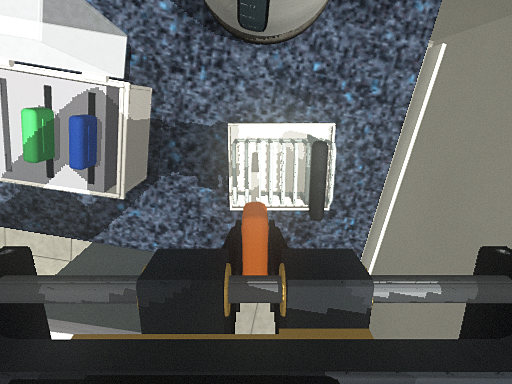

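View pics/t2c.png

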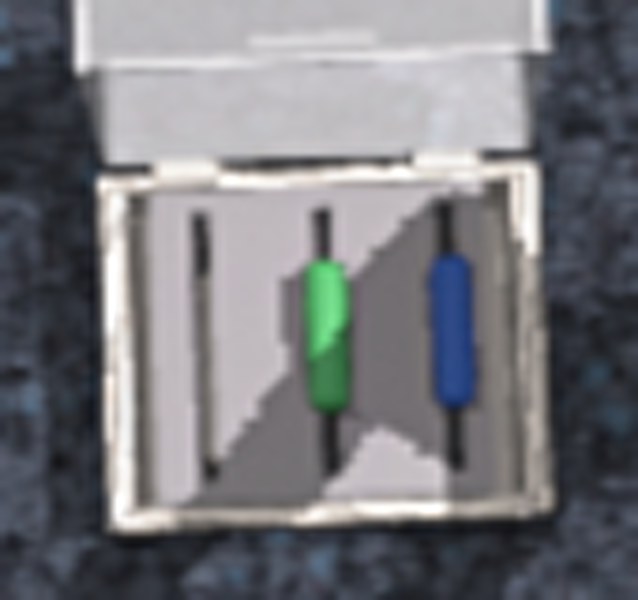

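The wrist view shows the blade held, with the grip at (256,240). In the top crop the empty slot runs from (200,215) to (211,478).

Run:
```python
from h import *
np.set_printoptions(precision=4,suppress=True)
g=grab_frame("top"); f=grab_frame("wrist")
t=lambda x,y,z:atz(g,(205+(x+.5)/7.5-.5,165+(y+.5)/7.5-.5),z)
for s in [((200,210),(211,480)),((321,208),(333,475)),((445,203),(457,470))]:
    a,b=[t(*q,.095) for q in s]; d=a-b; print("slot",(a+b)/2,np.linalg.norm(d),np.degrees(np.arctan2(d[1],d[0])))
rim=[t(*q,.091) for q in [(98,180),(540,160),(553,515),(112,530)]]; print("rim",np.array(rim),np.mean(rim,0))
# wrist view of green/blue slots
for s in [((46,88),(48,185)),((92,93),(91,190))]:
    a,b=[atz(f,q,.095) for q in s]; d=a-b; print("w",(a+b)/2,np.linalg.norm(d),np.degrees(np.arctan2(d[1],d[0])))
for q in [(124,82),(122,198)]: print("wrim -y",atz(f,q,.091))
```

```text
slot [ 0.4876 -0.0175  0.095 ] 0.09262273064786236 1.8835397740773072
slot [ 0.4882 -0.059   0.095 ] 0.09164210371425086 1.8412120831604628
slot [ 0.4893 -0.1015  0.095 ] 0.09168561718485642 1.5531974236706096
rim [[ 0.5453  0.0193  0.091 ]
 [ 0.5502 -0.1335  0.091 ]
 [ 0.4279 -0.1353  0.091 ]
 [ 0.425   0.0149  0.091 ]] [ 0.4871 -0.0586  0.091 ]
w [ 0.481  -0.0584  0.095 ] 0.0974388056370663 0.8098122134217507
w [ 0.4841 -0.1022  0.095 ] 0.0981595722176093 1.371149926654335
wrim -y [ 0.5487 -0.1289  0.091 ]
wrim -y [ 0.4306 -0.1343  0.091 ]
```

Emit:
send_rows:
  moves:
    - [[0,0,0,0.0242],[0,0,0,0.0242],[0.068,-0.5,0,0],[0.068,-0.938,0,0],[0.068,-0.938,0,0],[0.068,-0.938,0,0],[0.068,-0.938,0,0],[0.068,-0.938,0,0],[0.068,-0.938,0,0],[0.068,-0.938,0,0],[0.068,-0.938,0,0],[0.068,-0.938,0,0],[0,-0.438,0,0],[0,0,0,0]]

```text
time_s: 8.38
tcp_pos: [0.4864, -0.0342, 0.2551]
orientation: [1.0, 0.017, 0.0, 0.0]
ft_force: [-0.8, -0.5, -1.3]
grip_width: 0.0138
finger_force: 40.0
```

Run:
```python
from h import *
np.set_printoptions(precision=4,suppress=True)
o=get_obs(); print(o["tcp_pos"],R.from_quat(o["orientation"]).as_matrix()[:,0],o["ft_force"],o["grip_width"])
f=grab_frame("wrist"); 
cv2.imwrite("pics/w3c.png",cv2.resize(f["frame"][60:240,140:380],(800,600),interpolation=cv2.INTER_CUBIC))
```

```text
[ 0.4864 -0.0342  0.2551] [0.9994 0.0335 0.    ] [-0.7666 -0.4788 -1.3307] 0.013771553185584009
```

View pics/w3c.png

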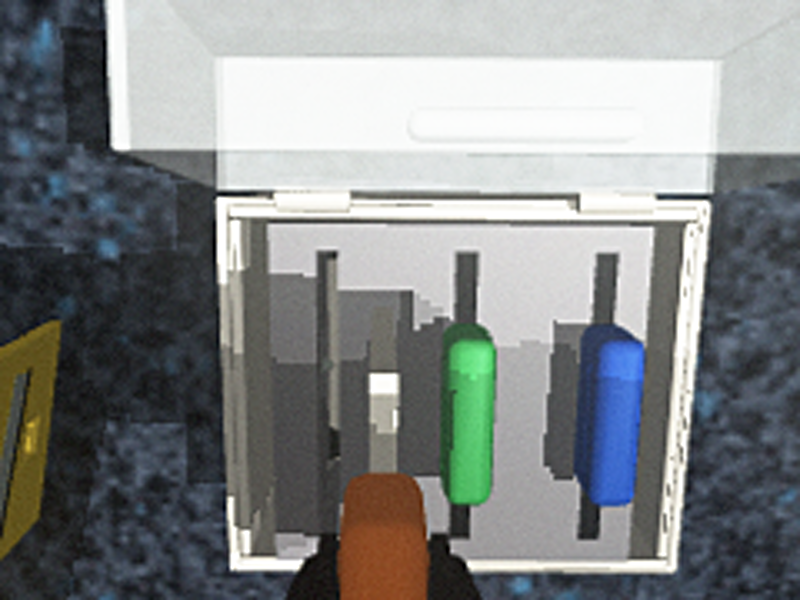

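Run:
```python
from h import *
np.set_printoptions(precision=4,suppress=True)
f=grab_frame("wrist"); o=get_obs(); T=o["tcp_pos"]; Rt=R.from_quat(o["orientation"])
cr=lambda x,y:(140+(x+.5)/(800/240)-.5,60+(y+.5)/(600/180)-.5)
for n,q,z in [("slot TL",(317,250),.095),("slot TR",(339,250),.095),("slot BL",(321,535),.095),("slot BR",(339,535),.095),("gslot TL",(456,252),.095),("gslot TR",(479,252),.095),("gslot B",(458,538),.095),("bslot T",(607,253),.095),("bslot B",(588,538),.095),
  ("rim TL",(217,198),.091),("rim TR",(711,200),.091),("rim BL",(231,571),.091),("rim BR",(676,571),.091),("plate bot",(385,307),.1527),("grip far top",(382,473),.2577)]:
    w=atz(f,cr(*q),z); print(n,w,"tool",Rt.inv().apply(w-T))
pp=proj(f,[T+Rt.apply([.042,y,.1024]) for y in (-.0025,.0025)]+[T+Rt.apply([.025,0,-.0026])]); print(((pp-[140,60]+.5)*800/240))
```

```text
slot TL [ 0.5329 -0.0142  0.095 ] tool [ 0.047  -0.0194  0.1602]
slot TR [ 0.5331 -0.0208  0.095 ] tool [ 0.047  -0.0128  0.1602]
slot BL [ 0.4415 -0.0168  0.095 ] tool [-0.0445 -0.0197  0.1602]
slot BR [ 0.4417 -0.0227  0.095 ] tool [-0.0445 -0.0138  0.1602]
gslot TL [ 0.5337 -0.0558  0.095 ] tool [0.0465 0.0222 0.1602]
gslot TR [ 0.5339 -0.0627  0.095 ] tool [0.0465 0.0291 0.1602]
gslot B [ 0.4419 -0.0613  0.095 ] tool [-0.0455  0.0248  0.1602]
bslot T [ 0.5349 -0.101   0.095 ] tool [0.0462 0.0674 0.1602]
bslot B [ 0.4433 -0.1035  0.095 ] tool [-0.0454  0.067   0.1602]
rim TL [0.5468 0.0161 0.091 ] tool [ 0.0619 -0.0493  0.1641]
rim TR [ 0.5511 -0.1315  0.091 ] tool [0.0615 0.0984 0.1642]
rim BL [0.426 0.013 0.091] tool [-0.0589 -0.05    0.1641]
rim BR [ 0.4309 -0.1347  0.091 ] tool [-0.0588  0.0978  0.1642]
plate bot [ 0.5257 -0.0347  0.1527] tool [0.0392 0.0009 0.1025]
grip far top [ 0.5175 -0.0344  0.2577] tool [ 0.031   0.0003 -0.0025]
[[371.7597 296.0838]
 [392.0718 296.1102]
 [380.39   510.923 ]]
```

The picture shows the slot left of the hung plate, at crop columns 317–339. The plate's lower corner is at (385,307). I get a relative shift of tool x +4 mm and y −17.3 mm.

Emit:
send_rows:
  moves:
    - [[0.08,-0.35,0,0.002],[0.08,-0.342,0.2,0],[0,0,0.5,0],[0,0,0.5,0],[0,0,0.4,0],[0,0,0.28,0],[0,0,0,0],[0,0,0,0]]

```text
time_s: 9.48
tcp_pos: [0.4904, -0.0175, 0.2086]
orientation: [1.0, 0.013, 0.0, 0.0]
ft_force: [0.2, 1.1, -0.8]
grip_width: 0.0138
finger_force: 40.0
```

Run:
```python
from h import *
np.set_printoptions(precision=4,suppress=True)
o=get_obs(); print(o["tcp_pos"],R.from_quat(o["orientation"]).as_matrix()[:,0],o["ft_force"],o["grip_width"])
f=grab_frame("wrist"); 
cv2.imwrite("pics/w4c.png",cv2.resize(f["frame"][60:240,140:380],(800,600),interpolation=cv2.INTER_CUBIC))
```

```text
[ 0.4904 -0.0175  0.2086] [0.9997 0.0251 0.0008] [ 0.1609  1.1114 -0.7821] 0.013807843014316371
```

View pics/w4c.png

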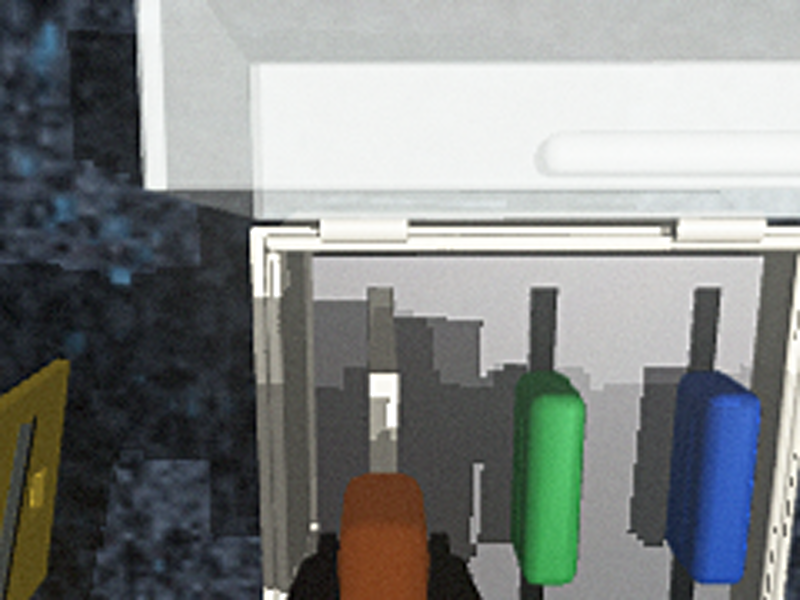

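The plate's edge (columns 371–392) lines up with the slot's end (368–394, row 288). I'll descend in small steps and watch the force.

Emit:
send_rows:
  moves:
    - [[0,0,0.15,0],[0,0,0.15,0],[0,0,0.08,0],[0,0,0.04,0],[0,0,0.04,0],[0,0,0.04,0],[0,0,0,0]]

```text
time_s: 10.4
tcp_pos: [0.4901, -0.0174, 0.1956]
orientation: [1.0, 0.013, -0.0, -0.0]
ft_force: [0.1, -0.1, -1.1]
grip_width: 0.0134
finger_force: 40.0
```

Emit:
send_rows:
  moves:
    - [[0,0,0.04,0],[0,0,0,0]]

```text
time_s: 10.65
tcp_pos: [0.49, -0.0174, 0.1946]
orientation: [1.0, 0.013, -0.0, -0.0]
ft_force: [-0.0, 0.5, -0.9]
grip_width: 0.0138
finger_force: 40.0
```

Emit:
send_rows:
  moves:
    - [[0,0,0.04,0],[0,0,0,0]]

```text
time_s: 10.9
tcp_pos: [0.49, -0.0173, 0.1935]
orientation: [1.0, 0.013, -0.0, -0.0]
ft_force: [-0.2, -0.2, -0.4]
grip_width: 0.0136
finger_force: 40.0
```

Emit:
send_rows:
  moves:
    - [[0,0,0.06,0],[0,0,0.06,0],[0,0,0,0]]

```text
time_s: 11.28
tcp_pos: [0.49, -0.0173, 0.1904]
orientation: [1.0, 0.013, -0.0, -0.0]
ft_force: [0.6, -0.1, -0.5]
grip_width: 0.0139
finger_force: 40.0
```

Emit:
send_rows:
  moves:
    - [[0,0,0.08,0],[0,0,0.08,0],[0,0,0,0]]

```text
time_s: 11.65
tcp_pos: [0.4899, -0.0173, 0.1864]
orientation: [1.0, 0.013, -0.0, -0.0]
ft_force: [0.9, -0.2, -1.1]
grip_width: 0.0137
finger_force: 40.0
```

Emit:
send_rows:
  moves:
    - [[0,0,0.1,0],[0,0,0.1,0],[0,0,0,0]]

```text
time_s: 12.02
tcp_pos: [0.4899, -0.0173, 0.1813]
orientation: [1.0, 0.013, -0.0, -0.0]
ft_force: [-0.3, -0.3, -0.8]
grip_width: 0.0137
finger_force: 40.0
```

It's 16 mm into the slot with almost no force. I'll continue to just above the clip.

Emit:
send_rows:
  moves:
    - [[0,0,0.12,0],[0,0,0.12,0],[0,0,0.12,0],[0,0,0.12,0],[0,0,0,0]]

```text
time_s: 12.65
tcp_pos: [0.4898, -0.0173, 0.1692]
orientation: [1.0, 0.013, -0.0, -0.0]
ft_force: [0.0, -0.3, -0.8]
grip_width: 0.0138
finger_force: 40.0
```

Emit:
send_rows:
  moves:
    - [[0,0,0.12,0],[0,0,0.12,0],[0,0,0.12,0],[0,0,0.12,0],[0,0,0,0]]

```text
time_s: 13.28
tcp_pos: [0.4899, -0.0173, 0.1573]
orientation: [1.0, 0.013, -0.0, -0.0]
ft_force: [-0.3, 0.3, -1.3]
grip_width: 0.0135
finger_force: 40.0
```

Emit:
send_rows:
  moves:
    - [[0,0,0.08,0],[0,0,0.08,0],[0,0,0,0]]

```text
time_s: 13.65
tcp_pos: [0.49, -0.0173, 0.1534]
orientation: [1.0, 0.013, -0.0, -0.0]
ft_force: [-0.0, 0.1, -0.5]
grip_width: 0.0139
finger_force: 40.0
```

Emit:
send_rows:
  moves:
    - [[0,0,0.06,0],[0,0,0.06,0],[0,0,0,0]]

```text
time_s: 14.02
tcp_pos: [0.49, -0.0173, 0.1505]
orientation: [1.0, 0.013, -0.0, -0.0]
ft_force: [0.0, -0.1, -0.9]
grip_width: 0.0139
finger_force: 40.0
```

Emit:
send_rows:
  moves:
    - [[0,0,0.04,0],[0,0,0.04,0],[0,0,0,0]]

```text
time_s: 14.4
tcp_pos: [0.49, -0.0174, 0.1485]
orientation: [1.0, 0.013, -0.0, -0.0]
ft_force: [-0.8, -0.2, -0.8]
grip_width: 0.0135
finger_force: 40.0
```

Emit:
send_rows:
  moves:
    - [[0,0,0.04,0],[0,0,0.04,0],[0,0,0,0]]

```text
time_s: 14.78
tcp_pos: [0.4901, -0.0175, 0.1467]
orientation: [1.0, 0.013, 0.0, 0.0]
ft_force: [1.2, -0.3, -0.5]
grip_width: 0.0139
finger_force: 40.0
```

Emit:
send_rows:
  moves:
    - [[0,0,0.04,0],[0,0,0.04,0],[0,0,0,0]]

```text
time_s: 15.15
tcp_pos: [0.4905, -0.0175, 0.1454]
orientation: [1.0, 0.013, 0.0, 0.0]
ft_force: [-0.7, -0.1, 4.1]
grip_width: 0.014
finger_force: 40.0
```

The clip is touching at about 51 mm. I'll press on in 1 mm steps.

Emit:
send_rows:
  moves:
    - [[0,0,0.04,0],[0,0,0.04,0],[0,0,0,0]]

```text
time_s: 15.52
tcp_pos: [0.4898, -0.0175, 0.1418]
orientation: [1.0, 0.013, -0.0, 0.0]
ft_force: [1.1, -2.2, -1.3]
grip_width: 0.0138
finger_force: 40.0
```

Emit:
send_rows:
  moves:
    - [[0,0,0.04,0],[0,0,0,0]]

```text
time_s: 15.78
tcp_pos: [0.4897, -0.0175, 0.1412]
orientation: [1.0, 0.013, -0.001, 0.0]
ft_force: [0.3, -2.1, -1.2]
grip_width: 0.0135
finger_force: 40.0
```

Emit:
send_rows:
  moves:
    - [[0,0,0.04,0],[0,0,0,0]]

```text
time_s: 16.02
tcp_pos: [0.4899, -0.0175, 0.1403]
orientation: [1.0, 0.013, -0.0, 0.0]
ft_force: [0.6, -2.5, -1.1]
grip_width: 0.0137
finger_force: 40.0
```

Emit:
send_rows:
  moves:
    - [[0,0,0.08,0],[0,0,0.08,0],[0,0,0.08,0],[0,0,0.08,0],[0,0,0,0]]

```text
time_s: 16.65
tcp_pos: [0.4898, -0.0174, 0.132]
orientation: [1.0, 0.013, -0.0, -0.0]
ft_force: [1.0, -2.9, -1.6]
grip_width: 0.0138
finger_force: 40.0
```

Emit:
send_rows:
  moves:
    - [[0,0,0.08,0],[0,0,0.08,0],[0,0,0,0]]

```text
time_s: 17.02
tcp_pos: [0.4899, -0.0173, 0.1281]
orientation: [1.0, 0.013, -0.0, -0.0]
ft_force: [0.5, -2.5, -2.2]
grip_width: 0.0139
finger_force: 40.0
```

Emit:
send_rows:
  moves:
    - [[0,0,0.04,0],[0,0,0.04,0],[0,0,0,0]]

```text
time_s: 17.4
tcp_pos: [0.4898, -0.0169, 0.1262]
orientation: [1.0, 0.012, -0.0, -0.001]
ft_force: [0.6, -1.3, -1.9]
grip_width: 0.0136
finger_force: 40.0
```

Emit:
send_rows:
  moves:
    - [[0,0,0.04,0],[0,0,0,0]]

```text
time_s: 17.65
tcp_pos: [0.4899, -0.0169, 0.1254]
orientation: [1.0, 0.013, -0.0, -0.001]
ft_force: [-0.1, -0.2, -1.1]
grip_width: 0.0137
finger_force: 40.0
```

Emit:
send_rows:
  moves:
    - [[0,0,0.04,0],[0,0,0,0]]

```text
time_s: 17.9
tcp_pos: [0.49, -0.0172, 0.1246]
orientation: [1.0, 0.013, -0.0, -0.0]
ft_force: [0.0, 0.3, -0.5]
grip_width: 0.0135
finger_force: 40.0
```

Emit:
send_rows:
  moves:
    - [[0,0,0.04,0],[0,0,0,0]]

```text
time_s: 18.15
tcp_pos: [0.49, -0.0173, 0.1236]
orientation: [1.0, 0.013, -0.0, -0.0]
ft_force: [-0.1, 0.5, -0.3]
grip_width: 0.014
finger_force: 40.0
```

Emit:
send_rows:
  moves:
    - [[0,0,0.04,0],[0,0,0,0]]

```text
time_s: 18.4
tcp_pos: [0.49, -0.0173, 0.1225]
orientation: [1.0, 0.013, -0.0, -0.0]
ft_force: [0.8, 0.5, -0.9]
grip_width: 0.0138
finger_force: 40.0
```

Emit:
send_rows:
  moves:
    - [[0,0,0.03,0],[0,0,0,0]]

```text
time_s: 18.65
tcp_pos: [0.4902, -0.0174, 0.1223]
orientation: [1.0, 0.013, 0.0, -0.0]
ft_force: [-1.3, 0.7, 1.4]
grip_width: 0.0139
finger_force: 40.0
```

Emit:
send_rows:
  moves:
    - [[0,0,0.03,0],[0,0,0,0]]

```text
time_s: 18.9
tcp_pos: [0.4903, -0.0173, 0.1218]
orientation: [1.0, 0.013, 0.0, -0.0]
ft_force: [-1.9, 0.5, 5.4]
grip_width: 0.014
finger_force: 40.0
```

Emit:
send_rows:
  moves:
    - [[0,0,0.03,0],[0,0,0,0]]

```text
time_s: 19.15
tcp_pos: [0.4904, -0.0173, 0.1214]
orientation: [1.0, 0.013, 0.0, -0.0]
ft_force: [-2.4, 0.9, 8.1]
grip_width: 0.0136
finger_force: 40.0
```

It's seated: force began at TCP z 0.122, as predicted for home. I'll release with a small opening because the green grip is close by, then rise.

Emit:
send_rows:
  moves:
    - [[0,0,-0.02,0],[0,0,0,0],[0,0,0,0],[0,0,0,0]]
  claw: 0.33

```text
time_s: 19.65
tcp_pos: [0.49, -0.0174, 0.1207]
orientation: [1.0, 0.013, -0.0, -0.0]
ft_force: [0.6, 0.0, -0.8]
grip_width: 0.0311
finger_force: 0.0
```

Emit:
send_rows:
  moves:
    - [[0,0,-0.2,0],[0,0,-0.5,0],[0,0,-0.9,0],[0,0,-0.9,0],[0,0,-0.9,0],[0,0,-0.9,0],[0,0,-0.6,0],[0,0,0,0]]

```text
time_s: 20.65
tcp_pos: [0.4909, -0.0175, 0.2453]
orientation: [1.0, 0.013, 0.002, 0.0]
ft_force: [0.8, 0.2, -0.1]
grip_width: 0.0317
finger_force: 0.0
```

Run:
```python
from h import *
np.set_printoptions(precision=4,suppress=True)
o=get_obs(); print(o["tcp_pos"],o["ft_force"],o["joint_positions"])
f=grab_frame("wrist"); cv2.imwrite("pics/w5.png",f["frame"])
s=grab_frame("scene"); t=grab_frame("top")
a=cv2.resize(f["frame"],(533,400)); b=cv2.resize(s["frame"][130:250,200:360],(533,400),interpolation=cv2.INTER_CUBIC)
cv2.imwrite("pics/c5.png",cv2.resize(np.hstack([a,b]),(800,300),interpolation=cv2.INTER_AREA))
for g in (f,s,t):
  for q in ("lid_top","lid_hinge","caddy_lid"): print(q,[(np.round(r["location"],1),round(r["p"],2)) for r in tip_of(g,q)][:2] if q!="caddy_lid" else [(np.round(r["location"],1),round(r["p"],2)) for r in look_for(g,q)][:2])
```

```text
[ 0.4909 -0.0175  0.2453] [ 0.8149  0.2359 -0.0511] [-0.1449 -0.2443  1.9871 -0.      1.3955  1.4007]
lid_top [(array([320.2,  49. ]), 0.95)]
lid_hinge [(array([296.8, 124.7]), 0.56)]
caddy_lid [(array([327. ,  80.2]), 0.63)]
lid_top [(array([233.7, 161.5]), 0.79)]
lid_hinge [(array([247.2, 202.8]), 0.55)]
caddy_lid [(array([232.4, 184.8]), 0.64), (array([318. , 200.2]), 0.5)]
lid_top [(array([247.7, 156.5]), 0.56)]
lid_hinge [(array([249.7, 184.9]), 0.89)]
caddy_lid [(array([262.8, 163.4]), 0.56)]
```

View pics/c5.png

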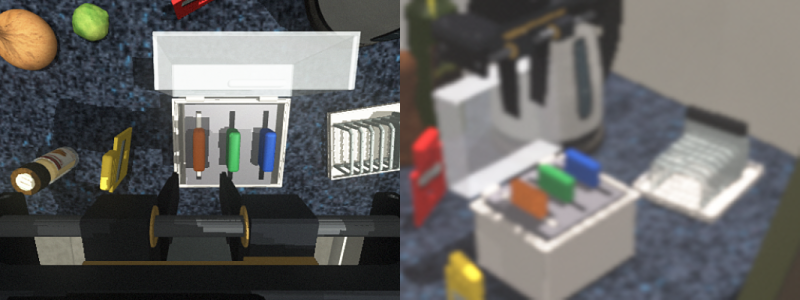

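The blade is home, with its orange grip level with green and blue in the scene view. The scraper, jar, lime and onion are undisturbed. Next is the lid, so I'll triangulate lid_top to get the opening angle.

Run:
```python
from h import *
np.set_printoptions(precision=4,suppress=True)
f=grab_frame("wrist");s=grab_frame("scene");t=grab_frame("top")
P=tri([ray(f,(320.2,49)),ray(s,(233.7,161.5)),ray(t,(247.7,156.5))]); print("lid_top",P)
a=np.radians(1.55); B=np.array([.487,-.0600,0]); ex=np.array([np.cos(a),np.sin(a),0]); ey=np.array([-np.sin(a),np.cos(a),0]); ez=np.array([0,0,1.])
H=B+.061*ex+.094*ez; print("hinge",H,proj(f,H),proj(t,H))
for th in (1.6,1.7,1.8,1.85):
    u=-np.cos(th)*ex+np.sin(th)*ez; n=np.sin(th)*ex+np.cos(th)*ez
    print(th,"lid_top",H+.105*u+.042*n,"edge",H+.122*u,"outer edge",H+.122*u+.042*n)
    for y in (-.073,.073): print("  px wrist",proj(f,[H+.122*u+y*ey,H+.122*u+.042*n+y*ey]).ravel()," top",proj(t,[H+.122*u+y*ey,H+.122*u+.042*n+y*ey]).ravel())
for z in (0,.1,.2): print("kettle L,front",atz(t,(286.5,145),z),atz(t,(316,163.5),z))
```

```text
lid_top [ 0.6034 -0.0565  0.1963]
hinge [ 0.548  -0.0583  0.094 ] [[298.319  125.4158]] [[247.6074 186.9737]]
1.6 lid_top [ 0.593  -0.0571  0.1977] edge [ 0.5515 -0.0583  0.2159] outer edge [ 0.5935 -0.0571  0.2147]
  px wrist [456.5804 135.5569 469.7259  55.6669]  top [278.7738 176.6543 277.8558 158.9433]
  px wrist [199.3361 135.8939 195.6049  56.0829]  top [215.551  179.1627 215.0547 161.4018]
1.7 lid_top [ 0.6031 -0.0569  0.1927] edge [ 0.5637 -0.0579  0.215 ] outer edge [ 0.6053 -0.0568  0.2096]
  px wrist [459.5145 113.4098 467.6067  33.183 ]  top [278.49   171.5482 277.4732 154.4443]
  px wrist [198.4968 113.7667 196.1538  33.6107]  top [215.4277 174.0405 215.0827 156.8784]
1.8 lid_top [ 0.6127 -0.0566  0.1867] edge [ 0.5757 -0.0576  0.2128] outer edge [ 0.6166 -0.0565  0.2033]
  px wrist [461.062   90.9693 463.9298  12.904 ]  top [278.1782 166.6327 277.0778 150.3525]
  px wrist [198.0382  91.3443 197.134   13.3385]  top [215.3488 169.1067 215.1572 152.7607]
1.85 lid_top [ 0.6173 -0.0565  0.1834] edge [ 0.5816 -0.0574  0.2113] outer edge [ 0.6219 -0.0563  0.1997]
  px wrist [461.2878  79.8572 461.5656   3.7647]  top [278.0132 164.2666 276.877  148.4731]
  px wrist [197.9596  80.2402 197.7701   4.2006]  top [215.3262 166.7305 215.2112 150.868 ]
kettle L,front [ 0.6805 -0.1698  0.    ] [ 0.626  -0.2519  0.    ]
kettle L,front [ 0.6562 -0.1611  0.1   ] [ 0.6062 -0.2364  0.1   ]
kettle L,front [ 0.632  -0.1523  0.2   ] [ 0.5865 -0.2208  0.2   ]
```

Lid angle is about 1.7 rad. I'll shut the fingers, go up and over, and come down behind the lid on its +y half, away from the kettle.

Emit:
send_rows:
  moves:
    - [[0,0,-0.5,0],[0,0,-0.5,0],[0.5,0.1,0,0],[0.9,0,0,0],[0.9,0,0,0],[0.9,0,0,0],[0.9,0,0,0],[0.9,0,0,0],[0.7,0,0,0],[0,0,0,0]]
  claw: 0
  force: 10

```text
time_s: 22.65
tcp_pos: [0.6336, -0.0164, 0.2676]
orientation: [1.0, 0.013, -0.001, -0.0]
ft_force: [-0.1, -0.4, -0.5]
grip_width: 0.0006
finger_force: 0.0
```

Emit:
send_rows:
  moves:
    - [[0,0,0.5,0],[0,0,0.6,0],[0,0,0.6,0],[0,0,0.5,0],[0,0,0.3,0],[0,0,0,0]]

```text
time_s: 23.4
tcp_pos: [0.6322, -0.0162, 0.2051]
orientation: [1.0, 0.013, -0.001, -0.0]
ft_force: [-0.4, -0.8, -0.4]
grip_width: 0.0003
finger_force: 0.0
```

Emit:
send_rows:
  moves:
    - [[-0.4,0,-0.1,0],[-0.4,0,-0.1,0],[-0.4,0,-0.16,0],[-0.4,0,-0.16,0],[-0.4,0,-0.15,0],[0,0,0,0]]

```text
time_s: 24.15
tcp_pos: [0.5818, -0.0175, 0.2231]
orientation: [1.0, 0.013, -0.0, 0.0]
ft_force: [-0.6, -0.0, -0.6]
grip_width: 0.0004
finger_force: 0.0
```

Emit:
send_rows:
  moves:
    - [[-0.43,0,-0.03,0],[-0.43,0,-0.03,0],[-0.43,0,-0.04,0],[-0.42,0,0.09,0],[-0.42,0,0.1,0],[-0.42,0,0.1,0],[0,0,0,0]]

```text
time_s: 25.02
tcp_pos: [0.5176, -0.019, 0.217]
orientation: [1.0, 0.013, -0.001, -0.0]
ft_force: [-0.6, -0.5, -0.2]
grip_width: 0.0006
finger_force: 0.0
```

Run:
```python
from h import *
s=grab_frame("scene"); w=grab_frame("wrist")
a=cv2.resize(s["frame"][130:250,200:360],(400,300),interpolation=cv2.INTER_CUBIC); b=cv2.resize(w["frame"],(400,300),interpolation=cv2.INTER_AREA)
cv2.imwrite("pics/c6.png",np.hstack([a,b]))
```

```text
(no output)
```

View pics/c6.png

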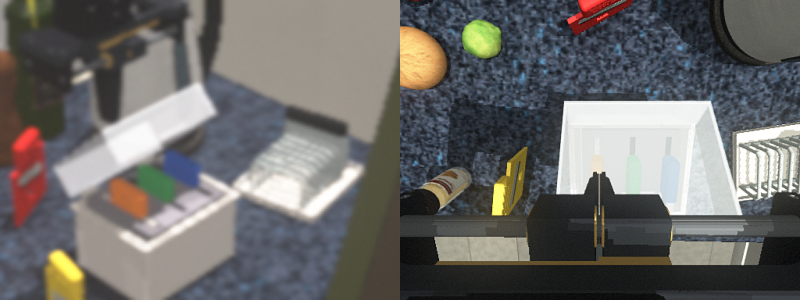

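The lid is following the fingers, now well down at about 0.8 rad, with the tip on its top panel. I'll continue along the arc.

Emit:
send_rows:
  moves:
    - [[-0.37,0,0.2,0],[-0.37,0,0.22,0],[-0.37,0,0.23,0],[-0.25,0,0.26,0],[-0.25,0,0.26,0],[-0.25,0,0.26,0],[0,0,0,0]]

```text
time_s: 26.0
tcp_pos: [0.4715, -0.0202, 0.1811]
orientation: [1.0, 0.013, -0.001, -0.0]
ft_force: [0.4, -0.0, 0.5]
grip_width: 0.0007
finger_force: 0.0
```

Emit:
send_rows:
  moves:
    - [[-0.13,0,0.2,0],[-0.13,0,0.2,0],[-0.13,0,0.2,0],[-0.13,0,0.2,0],[0,0,0.06,0],[0,0,0,0]]

```text
time_s: 26.75
tcp_pos: [0.4593, -0.0206, 0.1604]
orientation: [1.0, 0.013, -0.0, -0.0]
ft_force: [0.3, 0.1, -0.3]
grip_width: 0.0002
finger_force: 0.0
```

Emit:
send_rows:
  moves:
    - [[0,0,0.05,0],[0,0,0.03,0],[0,0,0,0]]

```text
time_s: 27.12
tcp_pos: [0.4594, -0.0206, 0.1586]
orientation: [1.0, 0.013, 0.0, 0.0]
ft_force: [0.1, -0.1, 0.2]
grip_width: 0.0009
finger_force: 0.0
```

Emit:
send_rows:
  moves:
    - [[0,0,0.04,0],[0,0,0,0]]

```text
time_s: 27.38
tcp_pos: [0.4595, -0.0206, 0.1582]
orientation: [1.0, 0.013, 0.0, 0.0]
ft_force: [-2.3, 0.4, 5.1]
grip_width: 0.0004
finger_force: 2.2
```

Emit:
send_rows:
  moves:
    - [[0,0,0.03,0],[0,0,0,0]]

```text
time_s: 27.62
tcp_pos: [0.4595, -0.0206, 0.1581]
orientation: [1.0, 0.013, 0.0, 0.0]
ft_force: [-4.5, 0.0, 8.1]
grip_width: 0.0007
finger_force: 4.1
```

It stopped firmly with the tip at z 0.136, which is the closed height. I'll retreat and check.

Emit:
send_rows:
  moves:
    - [[0,0,-0.2,0],[0,0,-0.6,0],[0,0,-0.9,0],[0,0,-0.9,0],[0,0,-0.9,0],[0,0,-0.6,0],[0,0,0,0],[0,0,0,0]]

```text
time_s: 28.62
tcp_pos: [0.459, -0.0206, 0.2585]
orientation: [1.0, 0.013, -0.001, -0.0]
ft_force: [-0.9, 1.0, 0.0]
grip_width: 0.0002
finger_force: 0.0
```

Run:
```python
from h import *
s=grab_frame("scene"); w=grab_frame("wrist")
a=cv2.resize(s["frame"][130:310,160:400],(400,300),interpolation=cv2.INTER_CUBIC); b=cv2.resize(w["frame"],(400,300),interpolation=cv2.INTER_AREA)
cv2.imwrite("pics/c7.png",np.hstack([a,b]))
```

```text
(no output)
```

View pics/c7.png

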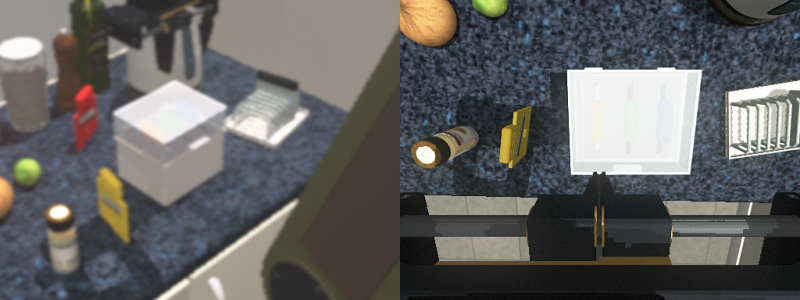

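The lid lies flat on the box with all three blades inside. Everything else is in place and the arm is clear.

```bash
python3 -c "from bench import *; print(job_done())"
```

```text
the job is handed in; nothing more can be done
None
```

The orange-grip blade is clipped home in the blade box, the lid is closed completely, and the job is handed in; it took about 29 s, with no end-of-move force reading above about 10 N.

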